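# Wedge the hotplate up to the height gauge

### The arm

A 7-joint arm with a two-finger parallel gripper is mounted at the origin on the work surface. World frame = base frame: x ahead of the robot, y to its left, z up, the work surface at z = 0. Lengths are in mm, angles in rad, forces in N, time in s.
With the tool pointing down it reaches from about 350 to 900 mm from the base axis. Payload 7.2 kg.
Tool frame: the origin (TCP) lies between the finger pads; the fingertips stand 14 mm ahead of it and the grasp point (between the pads) lies 5 mm behind it; z points along the fingers, y is the line along which they close (so a half turn about z gives the same grasp; the last joint's range is limited). The gripper opens to 88 mm and grips with 3 to 60 N. Pads are 20 mm wide; open, the fingers measure 115 mm over their backs; the gripper's body (75 mm by 178 mm) begins 61 mm behind the grasp point.
Start: joints at [1.148, 0.411, -0.013, 1.596, 0.006, 1.134, -0.082], TCP at [217.115, -586.08, 236.653] pointing down, gripper open.
Joint ranges: [-2.95, 2.95], [-0.29, 1.99], [-1.47, 1.44], [0.14, 2.54], [-1.03, 4.17], [0.13, 1.85], [-2.86, 2.86]. Speed limits (rad/s): [2.39, 2.39, 3.01, 3.01, 3.14, 3.14, 3.14].

### API

Orientations are given as a 3x3 rotation matrix whose columns are the frame's x, y, z axes.
In Python, from plant import * gives the robot as it stands. The module is installed in compiled form; this text tells all that it offers.
- The arm moves only by the shell command python3 -m crank 'ROWS'. ROWS is JSON, a list of rows, each a list of 5 numbers: the closure, from -1 (fully open) to 1 (shut), then the shift along the tool's x, y, z in mm, then the turn about the tool's z in degrees. A call has 1 to 12 rows; each row shifts and turns the commanded pose from where the row before left it, along the tool's axes as they then stand; what a row does not reach is not made up. A row lasts 1/10 s, in which the tool goes at most 50 mm and 8.59 degrees, less where a joint would pass 70% of its speed; a pose out of reach is approached as far as the arm can. A call with a gripper value outside its range is refused whole. The fingers move at their own pace and stop on an object; the grip force is fixed at half the most. Time passes only in rows, so rows that do not move let the fingers close. It gives the time, the measured TCP pose, the force, the opening and the grip force at its end, in the units of the state.
- state(): the state, without advancing time (a new reading comes with each control period).
- grab_frame(name): name is "scene" or "top"; returns (picture, depth): 480x640x3 uint8, red, green, blue; 480x640 float32, mm along the optical axis (not along the pixel's ray), 0 where there is no reading.
- camera_model(name): a dict with "fovy" (degrees; the focal length in pixels is half the picture's height over the tangent of half this angle, whatever the lens; pixels are square), "cx", "cy" (the principal point, pixels), "R" (3x3) and "t" (3): a world point X has camera coordinates R X + t. Camera axes: x right, y down, z forward; pixel columns grow to the right and rows downward; lengths in mm; the calibration is good to about 2 mm. A picture is of the moment at which its call begins. camera_model takes no time and is no camera call.
- finish_job(): hands the job in; it is judged then, once.
The state is a dict: "t": time; "joints": joint angles; "qvel": joint speeds; "tau": joint torques, N m; "eef_pos": TCP position; "orientation": TCP orientation; "contact_force": force on the tool from outside, world axes, zero at the start; "wrist_torque": the same for the moment, N m; "gripper_width": opening from 0.0 (shut) to 1.0 (fully open); "finger_force": force on a finger pad.
Only numpy, scipy, OpenCV 4.12 (cv2) and the standard library are available. Lean on these libraries where they do the work, as an engineer would, in place of code of your own. Each camera call takes 0.05 s, during which the arm holds its last target. There are 200 camera calls.

### The job

The hotplate on the bench sits nose-down. Pick up the metal levelling wedge, slide its thin end straight in under the middle of the hotplate's front edge and ease it forward until the housing comes up snug under the gauge finger, bearing on it lightly, about 5 N; the finger's height differs each time, so feel for the touch and never press the gauge with more than 15 N. Raise the hotplate with the wedge only, leave the wedge flat on the bench where it holds, and do not disturb the glassware, bottle and case.

Things in the scene. Friction and masses are not known exactly. Their poses are not given: they have to be found in the camera images.
- wedge: Plain aluminium wedge, 0.22 kg, 36 mm wide, 180 mm long, lying flat, left or right of the hotplate. At its rear an upright heel 30 mm long (x), 36 mm wide (y), 60 mm high, to pinch across its width; origin at the centre of the heel's underside. +x points to the thin end: a straight ramp falls from 34 mm high at x = 15 mm to 4 mm at x = 165 mm.
- toe (a point): Middle of the wedge's thin end at its underside, 165 mm in front of the wedge's origin. The ramp (1 in 5) has a friction of about 0.35 against bench and housing, so the wedge stays where it is pushed.
- hotplate: White hotplate, housing 200 x 200 x 60 mm, round plate on top, two knobs (14 mm proud) in front, 1.2 kg give or take 25 %. Pivots freely about a level axis at its rear; origin 50 mm behind the lip, 140 mm before the axis, 25 mm above the bench as found, midway across; x points to the rear, level as found (the housing then slopes 1.8 degrees). Underside clear between two feet 80 mm either side.
- lip (a point): Middle of the hotplate's front lower edge, where the wedge goes in, 190 mm from the pivot axis, 12 mm above the bench at the start; x points to the rear, the way to push. Pushing the wedge takes about 6 to 15 N while the hotplate lifts freely, and clearly rises once the housing meets the gauge finger.
- gauge: Fixed height gauge left of the hotplate: steel post 137 mm high on a round foot 56 mm wide; origin under the foot. A finger reaches 62 mm to the hotplate (its -y), its pin pointing down over the housing's top. The pin's end, 76 to 83 mm above the bench and not measured, is met when the wedge's toe is some 55 to 110 mm past the lip; then some 3 N more bear on it per mm the wedge moves.
- beaker: Glass beaker, 68 mm wide, 90 mm high, bystander; origin at the centre of its underside.
- bottle: Amber bottle, 62 mm wide, 140 mm high, bystander; origin at the centre of its underside.
- case: White plastic case, 100 x 60 x 28 mm, bystander; origin at the centre of its underside.
Mind the look-alikes: they are no part of the job. There is more than one size of the wedge; the one meant has the size given above.

How it is judged (in metres and radians):
On the way:
1. the wedge lifts the hotplate's front edge 2 mm, still clear of the gauge (distance of lip from where it was at the start of the episode above 0.002 m and contact force between wedge and hotplate above 1 N and contact force between hotplate and gauge below 0.5 N), for 0.1 s.
At the end, for the whole second after the job is handed in: The housing bears on the gauge finger with 1 to 10 N, held by the wedge alone (over 2 N on it); the wedge rests flat on the bench (within 3 degrees and 4 mm), heel within 125 mm of the lip, toe within 40 mm of the hotplate's middle line, pointing straight in within 15 degrees (contact force between hotplate and gauge between 1 and 10 N and contact force between wedge and hotplate above 2 N and angle between wedge's own z axis and vertical below 0.06 rad and height (world z) of wedge below 0.004 m and horizontal distance between wedge and lip below 0.125 m and y of toe in the frame of lip between -0.04 and 0.04 m and angle between the x axis of wedge and the x axis of lip, either way round below 0.26 rad and linear speed of wedge below 0.01 m/s); the robot touches nothing.
It fails at once if the gauge finger is pressed with more than 15 N (contact force between hotplate and gauge above 15 N).
It fails at once if the robot itself pushes the hotplate (over 3 N) (contact force between any of the fingers, the arm and hotplate above 3 N).
It fails at once if the robot itself presses the gauge (over 3 N) (contact force between any of the fingers, the arm and gauge above 3 N).
It fails at once if a bystander is moved more than 20 mm (distance of any of beaker, bottle, case from where it was at the start of the episode above 0.02 m).
It also fails if it takes over 61 s, if anything falls off the work surface, if the arm or the gripper's body presses on something with over 40 N, if the wrist force passes 120 N, or if a joint passes its speed limit or range.

## Working session

There is one attempt and no reset: what is moved stays moved. The work goes in short steps, Python scripts to look and compute and a shell command to move; the robot and the scene stay as the last step left them, time stands still between calls to the robot, and variables do not carry over. Pictures are saved under pics/ and viewed, at most 10 in all, crops included, and the job is handed in when it is done.

```bash
mkdir -p pics
python3 - <<'E'
from plant import *
import cv2,numpy as np
s=state();print({k:np.round(v,3).tolist() for k,v in s.items()})
for n in("scene","top"):
    p,d=grab_frame(n);np.savez("f_"+n,p=p,d=d);cv2.imwrite(f"pics/{n}1.png",p[:,:,::-1]);print(n,camera_model(n))
E
```

```text
{'t': 0.0, 'joints': [1.148, 0.412, -0.013, 1.597, 0.006, 1.134, -0.082], 'qvel': [0.002, -0.0, -0.0, 0.002, 0.001, 0.001, -0.001], 'tau': [0.0, -58.795, 0.641, -29.107, -0.054, 0.018, 0.0], 'eef_pos': [216.907, -585.628, 235.785], 'orientation': [[0.938, 0.347, -0.001], [0.347, -0.938, 0.001], [-0.0, -0.002, -1.0]], 'contact_force': [-0.566, 0.665, -0.295], 'wrist_torque': [0.01, -0.042, 0.026], 'finger_force': 0.0, 'gripper_width': 0.996}
scene {'fovy': 56.16368504696296, 'cx': 315.9470705232103, 'cy': 227.5690089227552, 'R': array([[-0.82973405,  0.55795451,  0.01510567],
       [ 0.38452298,  0.59102197, -0.70910868],
       [-0.40457816, -0.58256313, -0.70493738]]), 't': array([ 368.40920151, -165.74327776, 1229.05519957])}
top {'fovy': 45.57413765946564, 'cx': 323.8577908801413, 'cy': 237.31845511943877, 'R': array([[ 5.57265737e-03, -9.99984016e-01, -9.55675446e-04],
       [-9.96287662e-01, -5.46995265e-03, -8.59125992e-02],
       [ 8.59059984e-02,  1.43088913e-03, -9.96302219e-01]]), 't': array([  36.00237175,  464.63346797, 1265.03969988])}
```

View pics/top1.png

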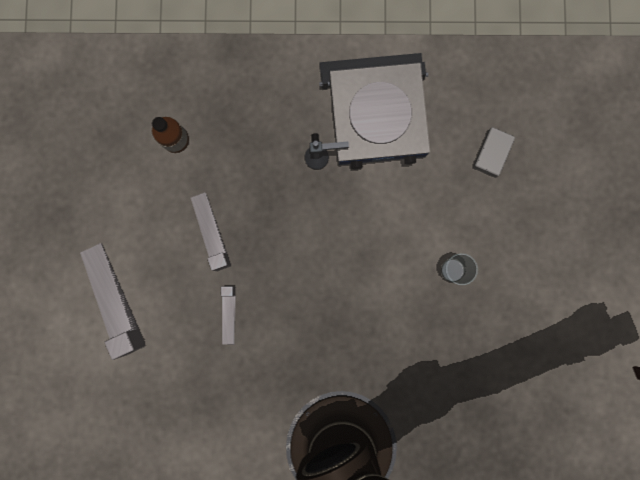

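View pics/scene1.png

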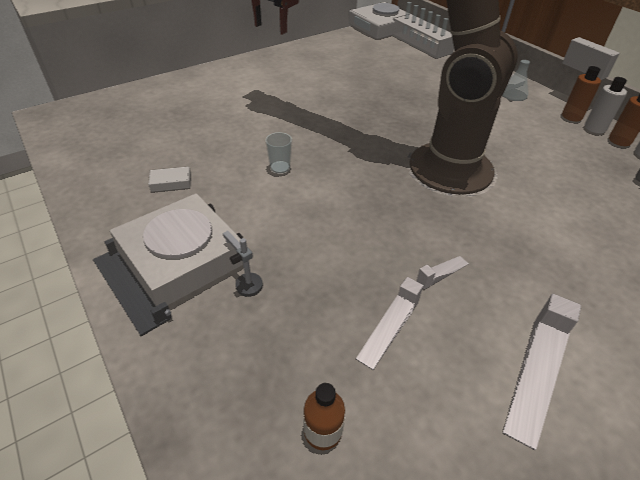

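Candidates in top view: long wedge (107,300), middle wedge (208,232) and short wedge (228,315). The middle one looks like 180 mm. I'll measure all three and check the choice in a crop.

```bash
cat > h.py <<'E'
from plant import *
import cv2,numpy as np
def cloud(n,d):
    c=camera_model(n);f=240/np.tan(np.radians(c["fovy"]/2))
    v,u=np.mgrid[:480,:640]
    P=np.stack([(u-c["cx"])/f*d,(v-c["cy"])/f*d,d],-1)
    W=(P-c["t"])@c["R"]; W[d==0]=np.nan
    return W
def proj(n,X):
    c=camera_model(n);f=240/np.tan(np.radians(c["fovy"]/2));p=np.asarray(X)@c["R"].T+c["t"]
    return p[...,:2]/p[...,2:]*f+[c["cx"],c["cy"]]
def rect(W,m):
    r=cv2.minAreaRect(W[m][:,:2].astype(np.float32));return np.round(r[0],1),np.round(r[1],1),round(r[2],2),np.round(cv2.boxPoints(r),1).tolist()
E
python3 - <<'E'
from h import *
z=np.load("f_top.npz");p,d=z["p"],z["d"];W=cloud("top",d)
g=W[...,2]
print("floor",[np.round(np.nanmedian(g[a:a+20,b:b+20]),2) for a,b in((200,120),(300,300),(200,300),(250,250))])
bright=(p.min(2)>110)
for nm,(u0,u1,v0,v1) in dict(mid=(185,232,188,276),short=(215,242,280,350),long=(70,140,235,362)).items():
    b=np.zeros(g.shape,bool);b[v0:v1,u0:u1]=1
    print(nm,rect(W,b&bright&(g<80)), "heel",rect(W,b&(g>45)),"h",np.nanpercentile(g[b],99))
b=np.zeros(g.shape,bool);b[55:170,325:435]=1
t=b&(g>66)&(g<84)&(p.min(2)>120)
print("hp",rect(W,t)); A=W[t];c=np.linalg.lstsq(np.c_[A[:,:2],np.ones(len(A))],A[:,2],rcond=None)[0];print(c)
for n,v,u in(("beaker",268,457),("bottle",130,165),("case",152,494),("gauge",145,315),("finger",146,345)):print(n,W[v,u].round(0))
cv2.imwrite("pics/crop1.png",np.hstack([cv2.resize(p[180:280,150:250],(400,400),interpolation=2),cv2.resize(p[60:180,310:430],(400,400),interpolation=2)])[:,:,::-1])
E
```

```text
floor [np.float64(-0.72), np.float64(-0.51), np.float64(-0.07), np.float64(-0.21)]
mid (array([478.4, 297.6]), array([179.3,  36.6]), 20.25, [[387.8999938964844, 283.70001220703125], [400.6000061035156, 249.39999389648438], [568.7999877929688, 311.5], [556.0999755859375, 345.79998779296875]]) heel (array([407.7, 271.6]), array([30.3, 36.8]), 21.19, [[387.0, 283.29998779296875], [400.29998779296875, 248.89999389648438], [428.5, 259.8999938964844], [415.20001220703125, 294.20001220703125]]) h 61.656336258962014
short (array([289. , 252.9]), array([ 26.5, 126.3]), 89.42, [[225.6999969482422, 240.3000030517578], [352.0, 239.0], [352.20001220703125, 265.5], [225.89999389648438, 266.79998779296875]]) heel (array([343.7, 254.2]), array([12.8, 25.8]), 17.38, [[333.70001220703125, 264.6000061035156], [341.3999938964844, 240.0], [353.6000061035156, 243.89999389648438], [345.8999938964844, 268.5]]) h 44.95341489135815
long (array([325.1, 516. ]), array([254.7,  53.6]), 25.2, [[198.5, 486.1000061035156], [221.3000030517578, 437.5], [451.70001220703125, 546.0], [428.8999938964844, 594.5]]) heel (array([247.6, 478.2]), array([85.7, 53.2]), 24.78, [[197.5, 484.3999938964844], [219.8000030517578, 436.20001220703125], [297.6000061035156, 472.1000061035156], [275.29998779296875, 520.2999877929688]]) h 86.33080084213589
hp (array([738.5, -81.8]), array([200.6, 198.8]), 5.94, [[628.4000244140625, 6.699999809265137], [649.0, -191.10000610351562], [848.5, -170.3000030517578], [827.9000244140625, 27.399999618530273]])
[3.07477531e-02 2.51924549e-03 5.28268377e+01]
beaker [ 398. -263.    5.]
bottle [682. 376. 116.]
case [nan nan nan]
gauge [645.  58. 142.]
finger [654.  -6.  99.]
```

View pics/crop1.png

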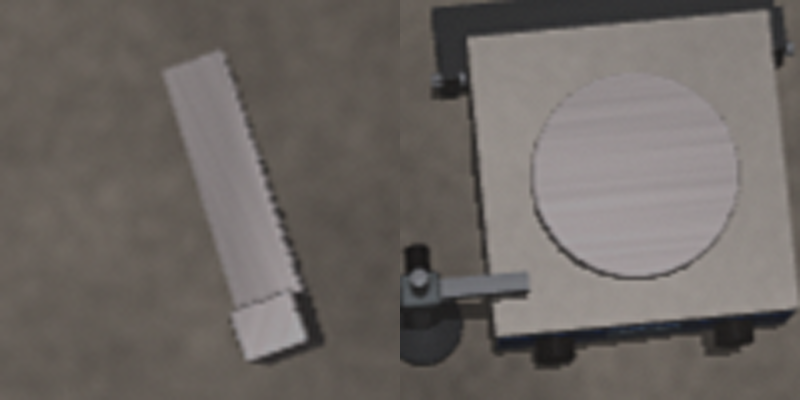

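The crop shows the middle wedge with its heel at crop (270,325) and toe at (195,60). It measures 179 x 36.6 mm with a 61 mm heel, so it is the right one; the short wedge is 126 mm and the long one 255 mm. Wedge: heel at (408, 271.6), heading 20.25°, which the tool x axis already matches. Hotplate: lip at about (640.6, -92), heading 5.9°.

```bash
python3 -m crank '[[-1,35,-26,0,0],[-1,35,-26,0,0],[-1,35,-26,0,0],[-1,35,-26,0,0],[-1,35,-26,0,0],[-1,35,-26,0,0],[-1,35,-26,0,0],[-1,35,-26,0,0],[-1,35,-26,0,0],[-1,35,-26,0,0],[-1,35,-26,0,0],[-1,35,-26,0,0]]'
cat > go.py <<'E'
from h import *
import sys
s=state();R=np.array(s["orientation"]);p=np.array(s["eef_pos"])
g=np.array([float(a) for a in sys.argv[1:4]])
print("pos",p.round(1),"F",np.round(s["contact_force"],2),"head",np.degrees(np.arctan2(R[1,0],R[0,0])).round(2),"tool delta",(R.T@(g-p)).round(1),"t",round(s["t"],2),"w",round(s["gripper_width"],3))
E
python3 go.py 408 271.6 150
```

```text
t: 1.3
eef_pos: [503.0, -146.0, 236.5]
orientation: [[0.938, 0.347, -0.0], [0.347, -0.938, -0.0], [-0.0, -0.0, -1.0]]
contact_force: [0.8, -1.2, 0.2]
gripper_width: 1.001
finger_force: 0.0
pos [ 503.  -146.   236.5] F [ 0.83 -1.19  0.19] head 20.32 tool delta [  55.9 -424.7   86.5] t 1.3 w 1.001
```

```bash
python3 -m crank '[[-1,5,-40,7,0],[-1,5,-40,7,0],[-1,5,-40,7,0],[-1,5,-40,7,0],[-1,5,-40,7,0],[-1,5,-40,7,0],[-1,5,-40,7,0],[-1,5,-40,7,0],[-1,5,-40,7,0],[-1,5,-40,7,0],[-1,5,-25,7,0],[-1,0,0,0,0]]' | head -2; python3 go.py 408 271.6 40
```

```text
t: 2.5
eef_pos: [404.6, 273.6, 158.8]
pos [404.6 273.6 158.8] F [-0.04  0.29 -0.26] head 20.65 tool delta [  2.6   3.3 118.8] t 2.5 w 1.002
```

```bash
python3 -m crank '[[-1,2,2,20,0],[-1,0,0,20,0],[-1,0,0,20,0],[-1,0,0,20,0],[-1,0,0,20,0],[-1,0,0,10,0],[-1,0,0,8,0],[-1,0,0,0,0]]' | head -2; python3 go.py 408 271.6 40
python3 - <<'E'
from h import *
p,d=grab_frame("scene");u,v=proj("scene",[440,285,30]).astype(int)
c=p[max(0,v-100):v+100,max(0,u-100):u+100]
cv2.imwrite("pics/grasp.png",cv2.resize(c,(500,500))[:,:,::-1])
E
```

```text
t: 3.3
eef_pos: [408.9, 268.3, 41.1]
pos [408.9 268.3  41.1] F [ 0.05  0.35 -0.39] head 20.31 tool delta [ 0.3 -3.4  1.1] t 3.3 w 1.0
```

View pics/grasp.png

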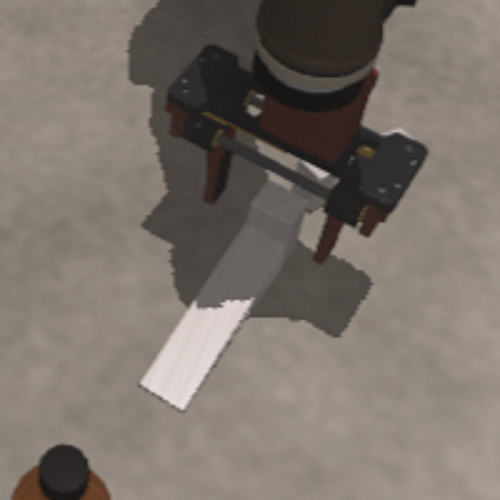

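The view shows the heel at (275,200) between the open fingers, at (215,175) and (330,230). Closing.

```bash
python3 -m crank '[[-1,0,-3,1,0],[0.5,0,0,0,0],[0.5,0,0,0,0],[0.5,0,0,0,0],[0.5,0,0,0,0],[0.5,0,0,0,0],[0.5,0,0,0,0]]'; python3 go.py 401.9 -116.8 80
```

```text
t: 4.05
eef_pos: [408.0, 271.6, 40.6]
orientation: [[0.938, 0.347, 0.0], [0.347, -0.938, -0.0], [-0.0, 0.0, -1.0]]
contact_force: [-0.5, 0.0, 0.2]
gripper_width: 0.493
finger_force: 0.0
pos [408.  271.6  40.6] F [-0.53  0.02  0.23] head 20.33 tool delta [-140.7  362.1  -39.3] t 4.05 w 0.493
```

```bash
python3 -m crank '[[1,0,0,0,0],[1,0,0,0,0],[1,0,0,0,0],[1,0,0,0,0],[1,0,0,-20,0],[1,0,0,-20,0],[1,0,0,0,0]]'; python3 go.py 401.9 -116.8 80
```

```text
t: 4.75
eef_pos: [409.0, 272.3, 82.2]
orientation: [[0.938, 0.347, 0.003], [0.347, -0.938, 0.002], [0.003, -0.001, -1.0]]
contact_force: [0.0, 0.3, -2.3]
gripper_width: 0.404
finger_force: 29.9
pos [409.  272.3  82.2] F [ 0.02  0.32 -2.34] head 20.31 tool delta [-141.8  362.5    1.6] t 4.75 w 0.404
```

```bash
python3 -m crank '[[1,-14,36,0,0],[1,-14,36,0,0],[1,-14,36,0,0],[1,-14,36,0,0],[1,-14,36,0,0],[1,-14,36,0,0],[1,-14,36,0,0],[1,-14,36,0,0],[1,-14,36,0,0],[1,-14,36,0,0],[1,0,0,0,0]]'|head -2; python3 -m crank '[[1,0,0,0,4],[1,0,0,0,4],[1,0,0,0,4],[1,0,0,0,2.4],[1,0,0,0,0],[1,0,0,0,0]]'|head -2; python3 go.py 401.9 -116.8 80
```

```text
t: 5.85
eef_pos: [400.6, -119.6, 79.7]
t: 6.45
eef_pos: [401.5, -114.1, 80.2]
pos [ 401.5 -114.1   80.2] F [ 0.09 -0.01 -2.31] head 6.04 tool delta [0.1 2.7 0.2] t 6.45 w 0.407
```

```bash
python3 -m crank '[[1,0,2.7,15,0],[1,0,0,15,0],[1,0,0,6,0],[1,0,0,2,0],[1,0,0,1,0],[1,0,0,0,0],[1,0,0,0,0]]'|head -4; python3 go.py 401.9 -116.8 40.6
python3 - <<'E'
from h import *
p,d=grab_frame("top");np.savez("f2",p=p,d=d)
cv2.imwrite("pics/top2.png",cv2.resize(p[50:290,280:520],(600,600))[:,:,::-1])
E
```

```text
t: 7.15
eef_pos: [402.4, -117.3, 42.0]
orientation: [[0.995, 0.103, 0.001], [0.103, -0.995, -0.0], [0.001, 0.0, -1.0]]
contact_force: [0.3, 0.7, -2.7]
pos [ 402.4 -117.3   42. ] F [ 0.29  0.71 -2.67] head 5.93 tool delta [-0.4 -0.6  1.4] t 7.15 w 0.409
```

View pics/top2.png

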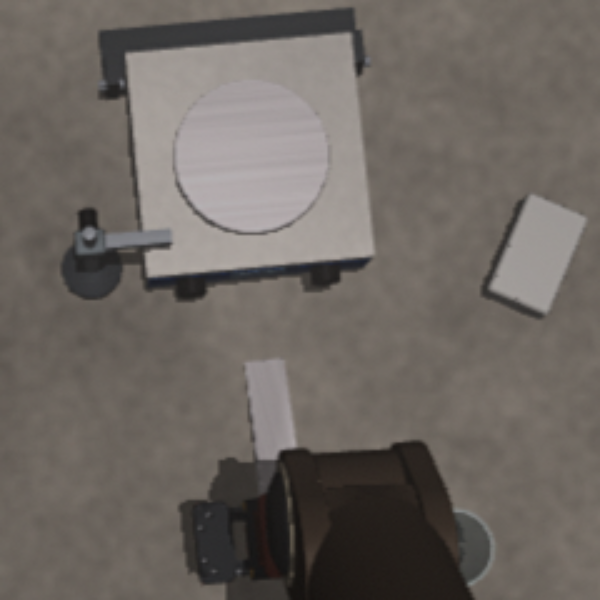

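Top view: the toe at (265,360) sits on the hotplate's midline, which meets the lip at (256,275), and the headings match. Setting it on the bench now.

```bash
python3 -m crank '[[1,0,0,1,0],[1,0,0,0,0],[1,0,0,0,0]]'|sed -n '2p;4p'; python3 -m crank '[[1,0,0,1,0],[1,0,0,0,0],[1,0,0,0,0]]'|sed -n '2p;4p'; python3 -m crank '[[1,0,0,0.5,0],[1,0,0,0,0],[1,0,0,0,0]]'|sed -n '2p;4p'
```

```text
eef_pos: [402.1, -117.3, 40.7]
contact_force: [0.9, 0.1, -3.0]
eef_pos: [402.2, -117.3, 40.6]
contact_force: [-4.8, 1.2, 15.3]
eef_pos: [402.1, -117.2, 40.5]
contact_force: [-7.3, 1.1, 25.5]
```

```bash
python3 -m crank '[[1,0,0,-1.3,0],[1,0,0,0,0],[1,0,0,0,0]]'|sed -n '2p;4p'; python3 -m crank '[[1,10,0,0,0],[1,20,0,0,0],[1,20,0,0,0],[1,20,0,0,0],[1,20,0,0,0],[1,10,0,0,0],[1,0,0,0,0],[1,0,0,0,0]]'|sed -n '2p;4p'; python3 go.py 515 -105 40.6
```

```text
eef_pos: [402.3, -117.3, 40.6]
contact_force: [-0.5, -0.1, 5.7]
eef_pos: [501.9, -106.8, 40.3]
contact_force: [1.0, 0.8, -0.8]
pos [ 501.9 -106.8   40.3] F [ 1.05  0.75 -0.79] head 5.94 tool delta [13.2 -0.4 -0.3] t 9.2 w 0.404
```

```bash
python3 -m crank '[[1,3,0,0,0],[1,3,0,0,0],[1,3,0,0,0],[1,2,0,0,0],[1,0,0,0,0]]'|sed -n '2p;4p'; for i in 1 ; do python3 -m crank '[[1,2,0,0,0],[1,2,0,0,0],[1,1,0,0,0]]'|sed -n '2p;4p'; python3 -m crank '[[1,2,0,0,0],[1,2,0,0,0],[1,1,0,0,0]]'|sed -n '2p;4p';python3 -m crank '[[1,2,0,0,0],[1,2,0,0,0],[1,1,0,0,0],[1,0,0,0,0]]'|sed -n '2p;4p'; done
```

```text
eef_pos: [512.5, -105.8, 40.3]
contact_force: [-1.2, -0.5, 0.2]
eef_pos: [516.9, -105.3, 40.3]
contact_force: [-5.1, -0.6, 4.1]
eef_pos: [518.1, -105.3, 40.1]
contact_force: [-19.2, -1.0, 17.1]
eef_pos: [523.0, -104.9, 40.1]
contact_force: [-17.0, -1.8, 16.1]
```

```bash
f(){ sed -n '2p;4p;6p'|cut -c1-60|paste -sd' '; }; python3 -m crank '[[1,0,0,-0.6,0],[1,0,0,0,0]]'|f; python3 -m crank '[[1,2,0,0,0],[1,2,0,0,0]]'|f; python3 -m crank '[[1,1,0,0,0],[1,0,0,0,0],[1,0,0,0,0]]'|f; python3 -m crank '[[1,1,0,0,0],[1,1,0,0,0]]'|f; python3 -m crank '[[1,1,0,0,0],[1,1,0,0,0]]'|f
```

```text
eef_pos: [524.2, -104.7, 40.2] contact_force: [-9.4, -1.0, 3.3] finger_force: 30.0
eef_pos: [527.6, -104.4, 40.1] contact_force: [-11.9, -1.5, 6.9] finger_force: 30.0
eef_pos: [528.8, -104.3, 40.2] contact_force: [-11.6, -0.4, 5.2] finger_force: 30.0
eef_pos: [530.5, -104.1, 40.2] contact_force: [-12.5, -1.7, 6.0] finger_force: 30.0
eef_pos: [532.5, -103.9, 40.2] contact_force: [-12.4, -0.6, 6.0] finger_force: 30.0
```

```bash
f(){ sed -n '2p;4p'|cut -c1-60|paste -sd' '; }; python3 -m crank '[[1,1,0,0,0],[1,0,0,0,0]]'|f; python3 -m crank '[[1,1,0,0,0],[1,0,0,0,0]]'|f;  python3 -m crank '[[1,1,0,0,0],[1,0,0,0,0]]'|f
```

```text
eef_pos: [533.8, -103.8, 40.1] contact_force: [-11.4, -1.7, 6.5]
eef_pos: [534.8, -103.7, 40.1] contact_force: [-11.5, -1.6, 6.7]
eef_pos: [535.8, -103.6, 40.2] contact_force: [-11.8, -1.2, 5.7]
```

Run:
```python
from h import *
p,d=grab_frame("top");W=cloud("top",d);g=W[...,2]
b=np.zeros(g.shape,bool);b[55:170,325:435]=1
t=b&(g>66)&(g<86)&(p.min(2)>120)
A=W[t];c=np.linalg.lstsq(np.c_[A[:,:2],np.ones(len(A))],A[:,2],rcond=None)[0];print(c, "z at front",c@[638.7,-92,1])
```

```text
[1.21432636e-02 4.24175994e-04 6.81505875e+01] z at front 75.86746582290618
```

```bash
f(){ sed -n '2p;4p'|cut -c1-60|paste -sd' '; }; python3 -m crank '[[1,1,0,0,0],[1,0,0,0,0]]'|f; python3 -m crank '[[1,1,0,0,0],[1,0,0,0,0]]'|f;  python3 -m crank '[[1,1,0,0,0],[1,0,0,0,0]]'|f
```

```text
eef_pos: [536.8, -103.5, 40.1] contact_force: [-11.2, -0.5, 6.0]
eef_pos: [537.7, -103.4, 40.2] contact_force: [-11.9, -1.9, 5.2]
eef_pos: [538.8, -103.3, 40.2] contact_force: [-11.7, -1.9, 5.2]
```

```bash
f(){ sed -n '2p;4p'|cut -c1-60|paste -sd' '; }; python3 -m crank '[[1,1,0,0,0],[1,0,0,0,0]]'|f; python3 -m crank '[[1,1,0,0,0],[1,0,0,0,0]]'|f
```

```text
eef_pos: [539.7, -103.2, 40.2] contact_force: [-11.5, -1.4, 5.7]
eef_pos: [540.7, -103.1, 40.2] contact_force: [-11.2, -0.7, 5.8]
```

Plateau is very steady at 11.5 N, so I continue in 1 mm steps.

```bash
f(){ sed -n '2p;4p'|cut -c1-60|paste -sd' '; }; python3 -m crank '[[1,1,0,0,0],[1,0,0,0,0]]'|f; python3 -m crank '[[1,1,0,0,0],[1,0,0,0,0]]'|f;  python3 -m crank '[[1,1,0,0,0],[1,0,0,0,0]]'|f
```

```text
eef_pos: [541.7, -103.0, 40.2] contact_force: [-12.4, -1.3, 4.6]
eef_pos: [542.7, -102.9, 40.2] contact_force: [-12.0, -1.7, 6.1]
eef_pos: [543.7, -102.8, 40.2] contact_force: [-11.2, -1.1, 5.3]
```

```bash
f(){ sed -n '2p;4p'|cut -c1-60|paste -sd' '; }; python3 -m crank '[[1,1,0,0,0],[1,0,0,0,0]]'|f; python3 -m crank '[[1,1,0,0,0],[1,0,0,0,0]]'|f;  python3 -m crank '[[1,1,0,0,0],[1,0,0,0,0]]'|f
```

```text
eef_pos: [544.8, -102.6, 40.2] contact_force: [-11.7, -1.5, 4.8]
eef_pos: [545.8, -102.5, 40.2] contact_force: [-12.3, -1.5, 5.1]
eef_pos: [546.7, -102.4, 40.1] contact_force: [-11.4, -1.2, 5.7]
```

```bash
f(){ sed -n '2p;4p'|cut -c1-60|paste -sd' '; }; python3 -m crank '[[1,1,0,0,0],[1,0,0,0,0]]'|f; python3 -m crank '[[1,1,0,0,0],[1,0,0,0,0]]'|f;  python3 -m crank '[[1,1,0,0,0],[1,0,0,0,0]]'|f
```

```text
eef_pos: [547.7, -102.3, 40.2] contact_force: [-11.5, -1.5, 5.1]
eef_pos: [548.7, -102.3, 40.1] contact_force: [-11.9, -0.8, 5.5]
eef_pos: [549.7, -102.2, 40.2] contact_force: [-11.9, -2.0, 4.8]
```

```bash
f(){ sed -n '2p;4p'|cut -c1-60|paste -sd' '; }; python3 -m crank '[[1,1,0,0,0],[1,0,0,0,0]]'|f; python3 -m crank '[[1,1,0,0,0],[1,0,0,0,0]]'|f;  python3 -m crank '[[1,1,0,0,0],[1,0,0,0,0]]'|f
```

```text
eef_pos: [550.7, -102.0, 40.2] contact_force: [-11.0, -1.0, 5.2]
eef_pos: [551.8, -101.9, 40.2] contact_force: [-11.3, -0.6, 5.1]
eef_pos: [552.7, -101.9, 40.2] contact_force: [-11.3, -1.5, 5.4]
```

```bash
f(){ sed -n '2p;4p'|cut -c1-60|paste -sd' '; }; python3 -m crank '[[1,1,0,0,0],[1,0,0,0,0]]'|f; python3 -m crank '[[1,1,0,0,0],[1,0,0,0,0]]'|f;  python3 -m crank '[[1,1,0,0,0],[1,0,0,0,0]]'|f
```

```text
eef_pos: [553.7, -101.7, 40.2] contact_force: [-11.6, -2.1, 6.4]
eef_pos: [554.7, -101.7, 40.2] contact_force: [-12.1, -1.7, 5.0]
eef_pos: [555.7, -101.6, 40.2] contact_force: [-11.9, -1.4, 4.9]
```

Run:
```python
from h import *
p,d=grab_frame("top");W=cloud("top",d);g=W[...,2]
b=np.zeros(g.shape,bool);b[55:170,325:435]=1
t=b&(g>66)&(g<86)&(p.min(2)>120)
A=W[t];c=np.linalg.lstsq(np.c_[A[:,:2],np.ones(len(A))],A[:,2],rcond=None)[0];print(c, "z at front",c@[638.7,-92,1])
p,d=grab_frame("scene");u,v=proj("scene",[650,10,80]).astype(int)
cv2.imwrite("pics/gauge.png",cv2.resize(p[v-50:v+50,u-60:u+60],(720,600),interpolation=2)[:,:,::-1])
```

```text
[-8.05522562e-03 -1.65483751e-03  8.46080053e+01] z at front 79.61537771503275
```

View pics/gauge.png

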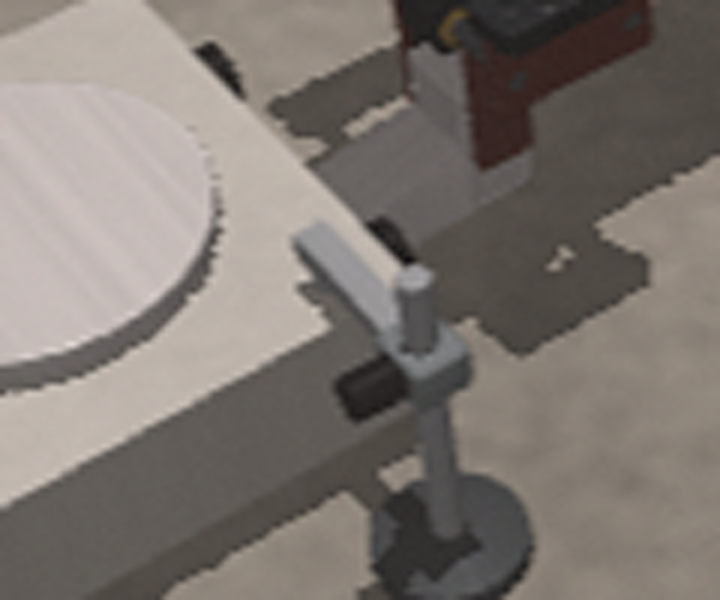

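The housing is rising (front at 79.6 mm). The finger at (310,245) stands over the top, and the wedge at (400,180) is under the middle of the front. Continuing.

```bash
f(){ sed -n '2p;4p'|cut -c1-60|paste -sd' '; }; python3 -m crank '[[1,1,0,0,0],[1,0,0,0,0]]'|f; python3 -m crank '[[1,1,0,0,0],[1,0,0,0,0]]'|f;  python3 -m crank '[[1,1,0,0,0],[1,0,0,0,0]]'|f
```

```text
eef_pos: [556.7, -101.4, 40.2] contact_force: [-12.4, -1.3, 5.9]
eef_pos: [557.7, -101.3, 40.2] contact_force: [-11.4, -1.7, 5.7]
eef_pos: [558.7, -101.2, 40.2] contact_force: [-11.5, -1.7, 5.8]
```

```bash
f(){ sed -n '2p;4p'|cut -c1-60|paste -sd' '; }; python3 -m crank '[[1,1,0,0,0],[1,0,0,0,0]]'|f; python3 -m crank '[[1,1,0,0,0],[1,0,0,0,0]]'|f;  python3 -m crank '[[1,1,0,0,0],[1,0,0,0,0]]'|f
```

```text
eef_pos: [559.7, -101.1, 40.2] contact_force: [-12.4, -1.5, 5.6]
eef_pos: [560.7, -101.0, 40.2] contact_force: [-11.5, -1.3, 5.3]
eef_pos: [561.7, -100.9, 40.2] contact_force: [-11.3, -2.3, 6.1]
```

```bash
f(){ sed -n '2p;4p'|cut -c1-60|paste -sd' '; }; python3 -m crank '[[1,1,0,0,0],[1,0,0,0,0]]'|f; python3 -m crank '[[1,1,0,0,0],[1,0,0,0,0]]'|f;  python3 -m crank '[[1,1,0,0,0],[1,0,0,0,0]]'|f
```

```text
eef_pos: [562.7, -100.8, 40.2] contact_force: [-12.2, -1.4, 5.0]
eef_pos: [563.7, -100.7, 40.2] contact_force: [-11.4, -1.6, 5.0]
eef_pos: [564.7, -100.6, 40.1] contact_force: [-11.6, -1.4, 5.1]
```

```bash
f(){ sed -n '2p;4p'|cut -c1-60|paste -sd' '; }; python3 -m crank '[[1,1,0,0,0],[1,0,0,0,0]]'|f; python3 -m crank '[[1,1,0,0,0],[1,0,0,0,0]]'|f;  python3 -m crank '[[1,1,0,0,0],[1,0,0,0,0]]'|f
```

```text
eef_pos: [565.7, -100.5, 40.2] contact_force: [-12.1, -1.3, 5.9]
eef_pos: [566.7, -100.4, 40.2] contact_force: [-11.6, -1.5, 6.0]
eef_pos: [567.7, -100.3, 40.2] contact_force: [-11.7, -0.9, 5.2]
```

```bash
f(){ sed -n '2p;4p'|cut -c1-60|paste -sd' '; }; python3 -m crank '[[1,1,0,0,0],[1,0,0,0,0]]'|f; python3 -m crank '[[1,1,0,0,0],[1,0,0,0,0]]'|f;  python3 -m crank '[[1,1,0,0,0],[1,0,0,0,0]]'|f
```

```text
eef_pos: [568.7, -100.2, 40.2] contact_force: [-11.2, -1.8, 5.3]
eef_pos: [569.7, -100.1, 40.2] contact_force: [-11.8, -1.3, 4.8]
eef_pos: [570.7, -100.0, 40.2] contact_force: [-11.7, -1.1, 6.7]
```

```bash
f(){ sed -n '2p;4p'|cut -c1-60|paste -sd' '; }; python3 -m crank '[[1,1,0,0,0],[1,0,0,0,0]]'|f; python3 -m crank '[[1,1,0,0,0],[1,0,0,0,0]]'|f;  python3 -m crank '[[1,1,0,0,0],[1,0,0,0,0]]'|f
```

```text
eef_pos: [571.7, -99.9, 40.2] contact_force: [-11.7, -0.9, 5.9]
eef_pos: [572.7, -99.8, 40.2] contact_force: [-11.3, -1.4, 6.3]
eef_pos: [573.7, -99.7, 40.2] contact_force: [-11.3, -1.0, 6.0]
```

```bash
f(){ sed -n '2p;4p'|cut -c1-60|paste -sd' '; }; python3 -m crank '[[1,1,0,0,0],[1,0,0,0,0]]'|f; python3 -m crank '[[1,1,0,0,0],[1,0,0,0,0]]'|f;  python3 -m crank '[[1,1,0,0,0],[1,0,0,0,0]]'|f
```

```text
eef_pos: [574.6, -99.6, 40.2] contact_force: [-12.0, -1.1, 6.0]
eef_pos: [575.1, -99.6, 40.2] contact_force: [-14.5, -1.3, 8.0]
eef_pos: [575.5, -99.5, 40.2] contact_force: [-15.7, -1.4, 9.6]
```

```bash
f(){ sed -n '2p;4p'|cut -c1-60|paste -sd' '; }; python3 -m crank '[[1,0,0,0,0],[1,0,0,0,0]]'|f; python3 -m crank '[[1,1,0,0,0],[1,0,0,0,0],[1,0,0,0,0]]'|f
```

```text
eef_pos: [575.5, -99.5, 40.1] contact_force: [-15.6, -1.6, 9.9]
eef_pos: [575.9, -99.5, 40.2] contact_force: [-18.6, -0.7, 11.3]
```

Gauge load is now about 5 N by both estimates (1.5 mm of travel past the touch, and the push rise). I'll take the push off the self-locking wedge, then open.

```bash
f(){ sed -n '2p;4p;5p'|cut -c1-60|paste -sd' '; }; python3 -m crank '[[1,-1.5,0,0,0],[1,0,0,0,0]]'|f; python3 -m crank '[[1,-1.5,0,-0.1,0],[1,0,0,0,0]]'|f; python3 -m crank '[[-0.2,0,0,0,0],[-0.2,0,0,0,0],[-0.2,0,0,0,0],[-0.2,0,0,0,0],[-0.2,0,0,0,0]]'|f
```

```text
eef_pos: [575.9, -99.5, 40.2] contact_force: [-12.0, -2.4, 5.6] gripper_width: 0.409
eef_pos: [575.9, -99.5, 40.2] contact_force: [-5.9, -1.3, -0.3] gripper_width: 0.407
eef_pos: [578.5, -98.8, 41.3] contact_force: [-0.2, -0.2, 0.1] gripper_width: 0.601
```

```bash
python3 -m crank '[[-0.3,0,0,0,0],[-0.3,0,0,-10,0],[-0.3,0,0,-20,0],[-0.3,0,0,-30,0],[-0.3,0,0,-40,0],[-0.3,0,0,-40,0],[-0.3,-30,0,-40,0],[-0.3,-40,0,0,0],[-0.3,-40,0,0,0],[-0.3,-40,0,0,0],[-0.3,0,0,0,0]]'|sed -n '1,2p;4p'
python3 - <<'E'
from h import *
p,d=grab_frame("top");W=cloud("top",d);g=W[...,2]
b=np.zeros(g.shape,bool);b[55:165,325:435]=1
t=b&(g>66)&(g<90)&(p.min(2)>120)
A=W[t];c=np.linalg.lstsq(np.c_[A[:,:2],np.ones(len(A))],A[:,2],rcond=None)[0];print("z at front",c@[638.7,-92,1])
b[:]=0;b[160:240,340:420]=1
h=b&(g>45)&(g<66)&(p.min(2)>60);print("heel",rect(W,h),np.nanmedian(g[h]))
cv2.imwrite("pics/end.png",cv2.resize(p[50:290,280:520],(600,600))[:,:,::-1])
E
```

```text
t: 23.25
eef_pos: [424.4, -115.3, 221.7]
contact_force: [0.2, 1.2, -0.5]
z at front 83.71011588970215
heel (array([ 593.3, -105.9]), array([ 66.3, 120.2]), 5.71, [[554.2999877929688, -49.400001525878906], [566.2999877929688, -169.0], [632.2000122070312, -162.39999389648438], [620.2999877929688, -42.79999923706055]]) 59.51607068716632
```

View pics/end.png

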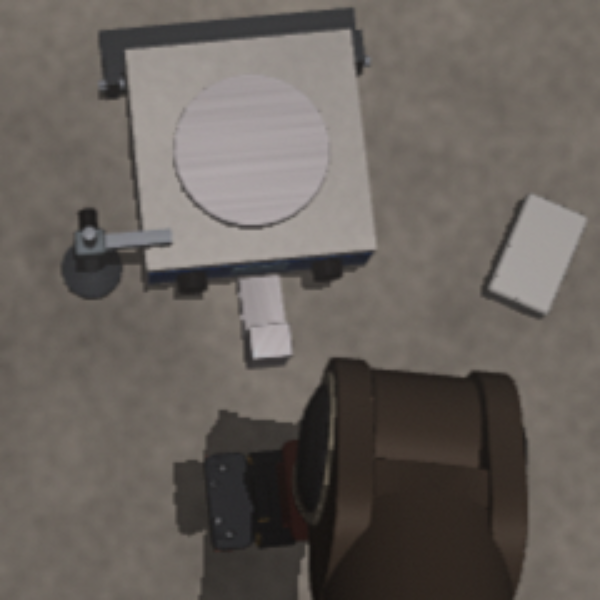

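The end view shows the wedge straight and flat under the lip, with its heel at (270,342), the hotplate up and the arm clear. Handing in.

```bash
python3 -c "
from plant import *
print(finish_job())"
```

```text
the job is handed in; nothing more can be done
None
```

I handed the job in at about 23 s: the 180 mm wedge lies flat and straight under the hotplate's front edge, holding the housing against the gauge finger at about 5 N by my estimate, with the gripper clear; the verdict was not shown.

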